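# Square across from the tick and centre-punch the hole position

## Robot

A 6-joint arm with a two-finger parallel gripper is mounted at the origin on a cart in front of the work surface, level with it; the furniture and walls round the work are solid. World frame = base frame: x ahead of the robot, y to its left, z up, the work surface at z = 0. Lengths are in m, angles in degrees, forces in N, time in s.
With the tool pointing down it reaches from about 0.3 to 0.775 m from the base axis. Payload 14.6 kg.
Tool frame: the origin (TCP) lies at the centre of the arm's flange, where the gripper is bolted on; the fingertips stand 173 mm ahead of it and the grasp point (between the pads) lies 155 mm ahead of it; z points along the fingers, y is the line along which they close (so a half turn about z gives the same grasp; the last joint's range is limited). The gripper opens to 85 mm and grips with 20 to 120 N. Pads are 22 mm wide; open, the fingers measure 114 mm over their backs; the gripper's body (76 mm by 85 mm) begins 54 mm behind the grasp point. The pads swing forward as they close: fully open they stand 13 mm farther back than shut.
Start: joints at [60.183, 17.183, 87.147, -0, 75.671, -3.816], TCP at [0.241, 0.494, 0.405] pointing down, gripper open.
Joint ranges: [-173.82, 173.82], [-45.26, 126.66], [13.44, 144.39], [-59.66, 239.66], [0, 175.72], [-146.38, 146.38]. Speed limits (degrees/s): [127.2, 127.2, 147.25, 180, 180, 180].

## Interface

Orientations are given as [roll, pitch, yaw] about the fixed x, y, z axes, in that order (R = Rz(yaw) Ry(pitch) Rx(roll)).
In Python, from rig import * gives the robot as it stands.
- The arm moves only by the shell command python3 -m inch 'ROWS' [OPENING]. ROWS is text: rows parted by semicolons, each of 4 numbers parted by spaces: the shift along the tool's x, y, z in m, then the turn about the tool's z in rad. A call has 1 to 10 rows; each row shifts and turns the commanded pose from where the row before left it, along the tool's axes as they then stand; what a row does not reach is not made up. A row lasts 1/8 s, in which the tool goes at most 62.5 mm and 10.7 degrees, less where a joint would pass 70% of its speed; a pose out of reach is approached as far as the arm can. A call is refused whole if a number of a shift passes 0.0625 or a number of a turn 0.188, either way. A call with a gripper value outside its range is refused whole. OPENING is the finger opening in m, from 0 to 0.0854, set as the call begins (- or left out, the last holds). The fingers move at their own pace and stop on an object; the grip force is fixed at half the most. Time passes only in rows, so rows that do not move let the fingers close. It gives the time, the measured TCP pose, the force, the opening and the grip force at its end, in the units of the state.
- sense(): the state, without advancing time (a new reading comes with each control period).
- capture(name): name is "side" or "top" or "wrist"; returns a dict with "image" (400x640x3 uint8, red, green, blue), "fx", "fy", "cx", "cy" (pixels), "position" and "attitude" of the camera in the world; the wrist camera has in their place "hand_eye" (4x4, takes a point from camera to tool coordinates, whose origin is the TCP and whose axes are the flange's). Camera axes: x right, y down, z forward; pixel columns grow to the right and rows downward; lengths in m; the calibration is good to about 2 mm. A picture is of the moment at which its call begins: read the wrist's pose just before it. There is no depth.
- finish_job(): hands the job in; it is judged then, once.
The state is a dict: "t": time; "q": joint angles; "dq": joint speeds; "effort": joint torques, N m; "eef_pos": TCP position; "orientation": TCP orientation; "force": force on the tool from outside, world axes, zero at the start; "wrist_torque": the same for the moment, N m; "finger_gap": opening from 0.0 (shut) to 1.0 (fully open); "grip_force": force on a finger pad.
Only numpy, scipy, OpenCV 4.12 (cv2) and the standard library are available. Lean on these libraries where they do the work, as an engineer would, in place of code of your own. Each camera call takes 0.05 s, during which the arm holds its last target. There are 200 camera calls.

## Task

On the steel plate, lay the engineer's square with its stock flush against the front edge and its blade across the plate right beside the tick mark, not hiding it, and let go. Then draw the spring centre punch from the tool block, stand its tip upright on the scribed line at the spot straight in from the tick, and press gently down until the nose has slid most of the way into the body. Finish holding it like that, upright and lightly pressed, with the square still flush, the plate not pushed away and everything else left where it is.

Things in the scene. Friction and masses are not known exactly. Their poses are not given: they have to be found in the camera images.
- plate: loose dark steel plate lying flat, 120 mm (its x) by 220 mm (its y) by 10 mm, 2.1 kg, 9 mm holes near its corners. Origin: centre of the underside; x points away from the robot within 0.2 rad. Front edge: the long side nearest the robot (x = -60 mm). A thin bright scribed line runs its whole length 50 mm in from that edge; a bright tick 20 mm long starts at that edge, 30 mm left (+y) of the middle
- tick (a point): point on the plate's front edge, at the top face (10 mm above the bench), where the tick starts
- crossing (a point): the spot to punch: on the plate's top face, 50 mm straight in (along the plate's x) from the tick, on the scribed line; turns with the plate
- square: loose steel engineer's square lying flat, about 0.45 kg: dark stock 22 mm wide (x) by 110 mm long (y) by 24 mm tall, thin bright blade leaving the stock's inner face (x = 11 mm) along +x to x = 126 mm, at y = 27 to 55 mm, 10.75 to 13.25 mm above the bench, so it passes over the plate. Origin: centre of the stock's underside; x away from the robot within 0.5 rad. Grip across the stock
- blade_edge (a point): on the square: the corner where the blade's left (outer) edge meets the stock's inner face, at x = 11 mm, y = 55 mm, 12 mm above the bench
- tool_block: fixed wooden block 122 mm (its x) by 46 mm by 36 mm tall, with three holes in a row along its x, 36 mm apart; in them three tools stand upright, points down, in any order: the punch, a drift pin and a scriber, each resting on its collar. Origin: centre of its underside; x within 0.15 rad of away from the robot
- punch: spring centre punch, loose, thickest and tallest tool in the block (88 mm above it): bright octagonal body 13.6 mm across flats, 17 mm collar at the bottom, 12 mm cap on top, about 0.14 kg. Origin: underside of the collar, on the block's top; z up along its axis. A 6 mm nose with a conical point sticks out 30 mm below, in the hole: lift it over 35 mm to clear
- punch_grip (a point): point on the punch's axis 55 mm above its origin (85 mm above the tip), a good height for the fingers
- punch_tip (a point): the point of the punch's nose, 30 mm below the punch's origin when the nose is out
- punch_nose (a joint): how far the sprung nose is pushed up into the punch, 0 out, 0.010 m fully in. The spring pushes back with 3 N at the start of the stroke and 9 N at its end
- drift: dark steel drift pin in the tool block, 11 mm body, 63 mm above the block; leave it there
- scriber: thin aluminium scriber in the tool block, 9 mm body, 56 mm above the block; leave it there
- caliper: sliding caliper lying on the bench, 70x218x16 mm, a bystander
- tape_black: roll of black tape, 62 mm across, 19 mm tall, a bystander
- cutters_blue: cutters with blue handles, 58x163x16 mm, a bystander
- marker_1: marker pen, 17x135x16 mm, a bystander
Things that resemble listed ones, but are neither listed nor needed, are in the scene too. What is shaped like the punch but blue is not meant.

How it is judged:
By the outcome, as a careful person would: the job done as asked, in the order asked, and still so for the second after the job is handed in, while the arm keeps its last pose, push and grip.
It also fails if it takes over 53 s, if anything falls off the work surface, if the arm or the gripper's body presses on something with over 40 N, if the wrist force passes 120 N, or if a joint passes its speed limit or range.

## Working session

There is one attempt and no reset: what is moved stays moved. The work goes in short steps, Python scripts to look and compute and a shell command to move; the robot and the scene stay as the last step left them, time stands still between calls to the robot, and variables do not carry over. Pictures are saved under pics/ and viewed, at most 10 in all, crops included, and the job is handed in when it is done.

```bash
ls; mkdir -p pics; python3 - <<'E'
from rig import *
import cv2,pickle
s=sense();print({k:s[k] for k in('t','eef_pos','orientation','force','finger_gap')})
d={}
for n in("top","side","wrist"):
    c=capture(n);d[n]=c
    cv2.imwrite(f"pics/{n}0.png",c["image"][:,:,::-1])
    print(n,{k:c[k] for k in c if k!="image"})
pickle.dump((s,d),open("d0.pkl","wb"))
E
```

```text
pics
{'t': 0.0, 'eef_pos': array([0.24108553, 0.49429978, 0.40409568]), 'orientation': array([-1.79930331e+02, -5.40772224e-03,  1.53997773e+02]), 'force': array([ 0.58160661, -0.20963727,  0.95842878]), 'finger_gap': 0.9944776183418155}
top {'fx': 489.2360130265884, 'fy': 489.2360130265884, 'cx': 313.60331105836417, 'cy': 201.25326017021928, 'position': array([ 0.28211848, -0.00295427,  1.71742919]), 'attitude': array([-174.01183232,   -0.57572455,  -90.65370712])}
side {'fx': 449.74196917729057, 'fy': 449.74196917729057, 'cx': 321.5843217853758, 'cy': 197.20356729020017, 'position': array([-0.2469934 , -0.94634459,  0.53634429]), 'attitude': array([-111.72963967,   -0.57613625,  -37.31569636])}
wrist {'fx': 321.1834073180313, 'fy': 321.1834073180313, 'cx': 319.6167722289311, 'cy': 197.1982318156617, 'hand_eye': array([[-2.70742491e-04, -9.64780226e-01, -2.63057110e-01,
         6.64178722e-02],
       [ 9.99999821e-01, -4.01702159e-04,  4.44055122e-04,
        -4.55744226e-04],
       [-5.34086210e-04, -2.63056943e-01,  9.64780161e-01,
         3.08991332e-02],
       [ 0.00000000e+00,  0.00000000e+00,  0.00000000e+00,
         1.00000000e+00]])}
```

View pics/top0.png

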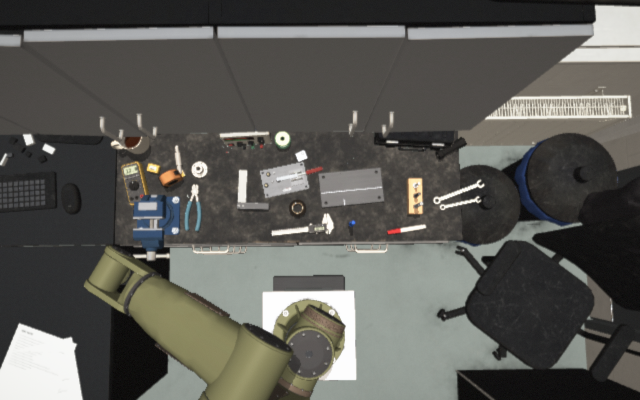

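View pics/side0.png

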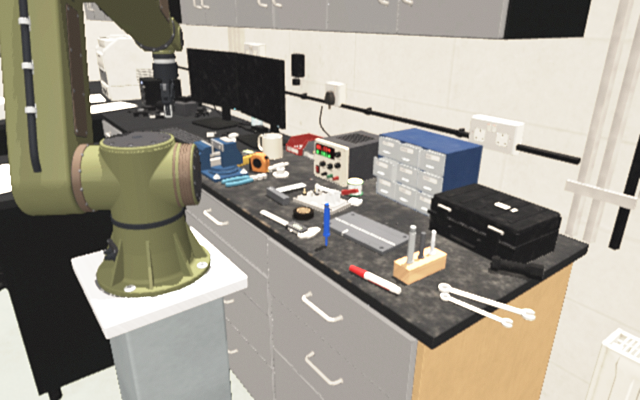

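The top view shows the plate at about (352,188), the square at (250,192), the tool block at (415,196), the caliper at (305,228) and a blue upright decoy at (352,224). In the side view the block is at (420,265), with its tallest bright tool at (411,243). I'll crop in closer.

```bash
cat > h.py <<'E'
import numpy as np,cv2,pickle
from scipy.spatial.transform import Rotation as R
def rpy(a): return R.from_euler('xyz',a,degrees=True).as_matrix()
def campose(c,s=None):
    if 'hand_eye' in c:
        T=np.array(c['hand_eye']);A=rpy(s['orientation'])
        return A@T[:3,:3],A@T[:3,3]+s['eef_pos']
    return rpy(c['attitude']),np.array(c['position'])
def ray(c,uv,s=None):
    A,p=campose(c,s);d=A@np.array([(uv[0]-c['cx'])/c['fx'],(uv[1]-c['cy'])/c['fy'],1]);return p,d
def atz(c,uv,z,s=None):
    p,d=ray(c,uv,s);return p+d*(z-p[2])/d[2]
def proj(c,P,s=None):
    A,p=campose(c,s);v=A.T@(np.array(P)-p);return np.array([c['cx']+c['fx']*v[0]/v[2],c['cy']+c['fy']*v[1]/v[2]])
E
python3 - <<'E'
from h import *
s,d=pickle.load(open("d0.pkl","rb"))
t=d["top"]["image"][145:245,230:440,::-1]
a=cv2.resize(t,None,fx=3.8,fy=3.8,interpolation=cv2.INTER_CUBIC)
b=cv2.resize(d["side"]["image"][210:300,380:480,::-1],None,fx=2.2,fy=2.2,interpolation=cv2.INTER_CUBIC)
o=np.zeros((580,800,3),np.uint8);o[:380,:798]=a;o[382:580,:220]=b
cv2.imwrite("pics/crop0.png",o)
for n,uv,z in[("plate",(352,188),.01),("stock",(253,206),.024),("block",(415,195),.036),("tick",(344,203),.01),("blue",(352,225),0)]:print(n,atz(d["top"],uv,z).round(3))
E
```

```text
plate [ 0.507 -0.158  0.01 ]
stock [0.445 0.189 0.024]
block [ 0.476 -0.374  0.036]
tick [ 0.454 -0.129  0.01 ]
blue [ 0.377 -0.156  0.   ]
```

View pics/crop0.png

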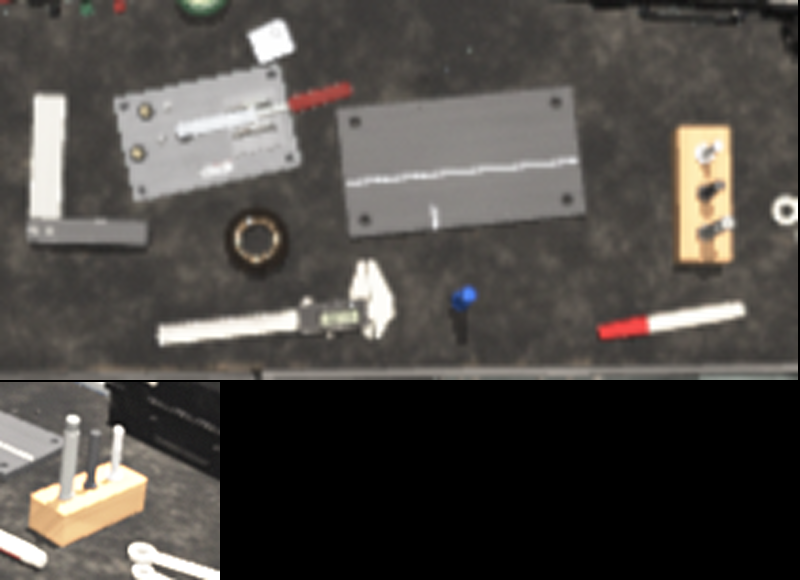

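The punch is the near tool in the block: top crop (712,230), and the thick, tall, bright one at (70,455) in the side inset. The dark drift is in the middle and the thin scriber at the far end. The blue one at (463,298) is the decoy. In the same crop, the plate corners are at (337,108), (572,87), (585,213) and (350,237). The tick is at (435,229), and the stock runs from (28,222) to (147,246).

```bash
cat >> h.py <<'E'
def plan(s,x,y,z,yaw):
    "total turn about tool z (rad), and shift in tool axes before / after that turn"
    A=rpy(s['orientation']);d=np.array([x,y,z])-s['eef_pos']
    dy=(yaw-s['orientation'][2]+180)%360-180
    B=rpy([180,0,yaw])
    print('turn',round(-np.radians(dy),4),'shift before turn',(A.T@d).round(4),'after',(B.T@d).round(4))
E
python3 - <<'E'
from h import *
s,d=pickle.load(open("d0.pkl","rb"));c=d["top"]
f=lambda u,v,z:atz(c,(230+u/3.8,145+v/3.8),z)[:2]
P=[f(u,v,.01) for u,v in((337,108),(572,87),(585,213),(350,237))]
cen=np.mean(P,0);e=P[0]-P[1]+P[3]-P[2];th=np.degrees(np.arctan2(-e[0],e[1]));print('plate',cen,th,'tick',f(435,229,.01))
L,Rr=f(28,220,.024),f(147,222,.024);e=L-Rr;print('sq th',np.degrees(np.arctan2(-e[0],e[1])),'L',L,'R',Rr,f(28,245,.024),f(147,246,.024))
print('punch',f(712,255,.036),'top',f(727,224,.124))
m=(L+f(147,246,.024))/2
plan(s,m[0],m[1]-.06,.36,90)
E
```

```text
plate [ 0.50881271 -0.15567623] 4.926459568780076 tick [ 0.4457549 -0.1303021]
sq th -1.5642978980541777 L [0.45656408 0.24289672] R [0.45359609 0.13421488] [0.43362242 0.24278612] [0.43156314 0.13425541]
punch [ 0.41688497 -0.37996413] top [ 0.43653204 -0.37411101]
turn 1.117 shift before turn [-0.3428 -0.2397  0.0444] after [-0.3657  0.203   0.0441]
```

```bash
python3 -m inch '0 0 0 0.186;0 0 0 0.186;0 0 0 0.186;0 0 0 0.186;0 0 0 0.186;0 0 0 0.187' 0.05 && python3 -m inch '-0.061 0.034 0.007 0;-0.061 0.034 0.007 0;-0.061 0.034 0.007 0;-0.061 0.034 0.007 0;-0.061 0.034 0.007 0;-0.061 0.034 0.007 0;0 0 0 0;0 0 0 0'
python3 - <<'E'
from rig import *
from h import *
s=sense();c=capture("wrist");pickle.dump((s,c),open("d1.pkl","wb"))
cv2.imwrite("pics/w1.png",cv2.resize(c["image"][:,:,::-1],(800,500),interpolation=cv2.INTER_CUBIC))
print(s['eef_pos'],s['orientation'])
E
```

```text
t: 0.9
eef_pos: [0.2411, 0.4943, 0.4044]
orientation: [-180.0, 0.0, 89.6]
force: [0.5, 0.9, -0.2]
finger_gap: 0.585
grip_force: 0.0
t: 1.9
eef_pos: [0.4227, 0.1685, 0.3672]
orientation: [-180.0, -0.0, 90.0]
force: [0.6, 1.1, 0.4]
finger_gap: 0.587
grip_force: 0.0
[0.42270453 0.16848165 0.36721207] [-1.79980458e+02 -3.94599578e-03  8.99601624e+01]
```

View pics/w1.png

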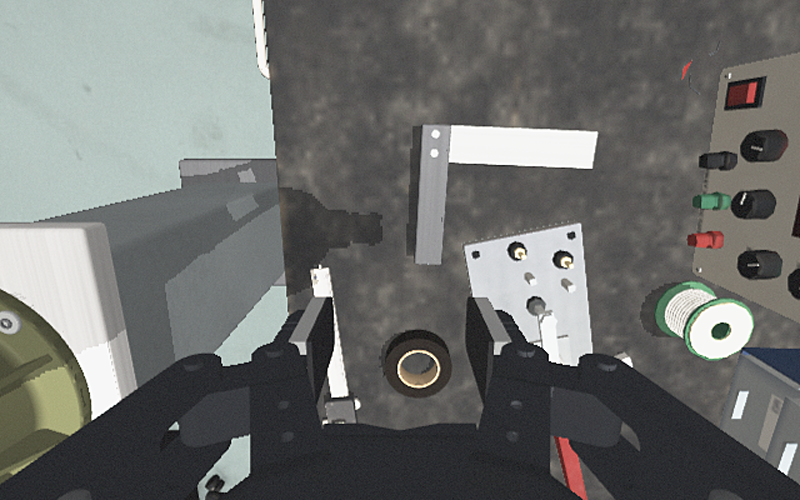

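The wrist view shows the stock's top face with corners at about (423,125), (450,126), (441,264) and (416,263). The blade leaves at rows 126 to 168.

```bash
python3 - <<'E'
from h import *
s,c=pickle.load(open("d1.pkl","rb"))
f=lambda u,v,z:atz(c,(u/1.25,v/1.25),z,s)[:2]
P=[f(*p,.024) for p in((423,125),(450,126),(441,264),(416,263))]
print(np.round(P,4))
e=P[0]-P[3]+P[1]-P[2];th=np.degrees(np.arctan2(-e[0],e[1]));m=np.mean(P,0);print(m,th,np.linalg.norm(e)/2)
b=[f(*p,.01325) for p in((450,126),(598,131),(594,168))];e=b[1]-b[0];print(np.round(b,4),np.degrees(np.arctan2(e[1],e[0])))
print(f(450,126,.01325)-f(594,168,.01325))
E
```

```text
[[0.4401 0.2433]
 [0.4602 0.2426]
 [0.4563 0.1347]
 [0.4359 0.1356]]
[0.44813025 0.18906896] -2.136220888982532 0.10787511412368055
[[0.4615 0.2429]
 [0.5761 0.2391]
 [0.5765 0.2109]] -1.9076723048590316
[-0.11502967  0.0319722 ]
```

```bash
python3 -c "
from h import *
s,c=pickle.load(open('d1.pkl','rb'));plan(s,.448,.194,.184,88)"
```

```text
turn 0.0342 shift before turn [0.0255 0.0253 0.1832] after [0.0264 0.0244 0.1832]
```

```bash
python3 -m inch '0 0 0 0.034;0.0132 0.0122 0.05 0;0.0132 0.0122 0.05 0;0 0 0.04 0;0 0 0.03 0;0 0 0.0132 0;0 0 0 0;0 0 0 0' 0.04 && python3 -m inch '0 0 0 0;0 0 0 0;0 0 0 0;0 0 0 0;0 0 0 0' 0.0
```

```text
t: 2.95
eef_pos: [0.4483, 0.1943, 0.1853]
orientation: [179.9, -0.0, 88.1]
force: [-0.5, 0.6, -0.3]
finger_gap: 0.466
grip_force: 0.0
t: 3.58
eef_pos: [0.4483, 0.194, 0.1853]
orientation: [179.9, -0.0, 88.0]
force: [-2.5, -0.8, 8.8]
finger_gap: 0.237
grip_force: 59.3
```

```bash
python3 - <<'E'
from h import *
s,d=pickle.load(open("d0.pkl","rb"))
a=cv2.resize(d["side"]["image"][195:255,295:375,::-1],None,fx=8,fy=8,interpolation=cv2.INTER_CUBIC)
cv2.imwrite("pics/blue.png",a)
for x in(.36,.37,.38,.39):
  for z in(0,.088,.118):print(x,z,proj(d["top"],(x,-.156,z)).round(1),proj(d["side"],(x,-.156,z)).round(1))
E
python3 -m inch '0 0 -0.03 0;0 0 -0.03 0;-0.0625 0.008 0 0;-0.0625 0 0 -0.1;-0.0625 0 0 -0.02;-0.0625 0 0 0;-0.0625 0 0 0;0 0 0 0;0 0 0 0'
python3 - <<'E'
from rig import *
from h import *
s=sense();c=capture("wrist");pickle.dump((s,c),open("d2.pkl","wb"))
cv2.imwrite("pics/w2.png",cv2.resize(c["image"][:,:,::-1],(800,500),interpolation=cv2.INTER_CUBIC))
E
```

```text
0.36 0 [352.  229.8] [320.9 248.9]
0.36 0.088 [354.3 228.5] [321.2 216.8]
0.36 0.118 [355.2 228.1] [321.3 205.4]
0.37 0 [352.  226.9] [324.  247.8]
0.37 0.088 [354.3 225.5] [324.5 215.8]
0.37 0.118 [355.1 225. ] [324.6 204.5]
0.38 0 [351.9 224.1] [327.2 246.7]
0.38 0.088 [354.2 222.6] [327.7 214.8]
0.38 0.118 [355.1 222. ] [327.9 203.5]
0.39 0 [351.9 221.2] [330.3 245.6]
0.39 0.088 [354.2 219.6] [330.9 213.9]
0.39 0.118 [355.  218.9] [331.1 202.6]
t: 4.7
eef_pos: [0.4663, -0.1175, 0.2439]
orientation: [-180.0, -0.0, 94.9]
force: [0.8, 1.1, -6.0]
finger_gap: 0.238
grip_force: 60.3
```

View pics/w2.png

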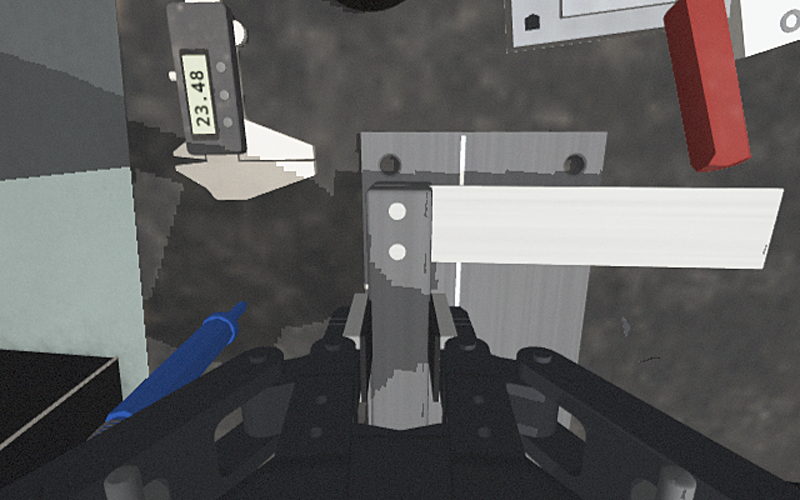

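View pics/blue.png

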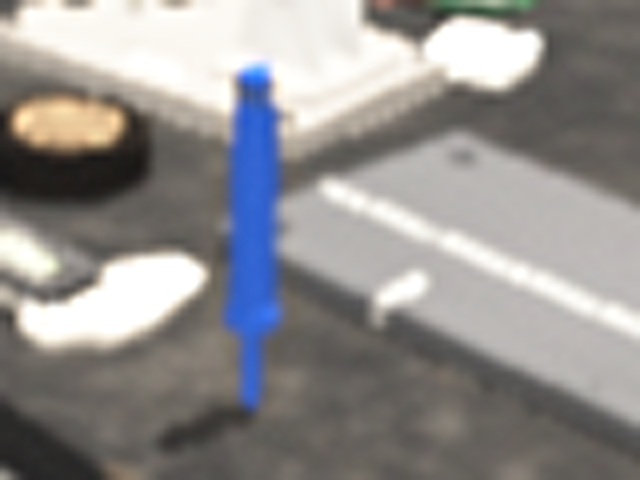

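The wrist view shows the plate's left corners at (361,132) and (607,132), with holes at (390,164) and (575,164). The scribed line is at (463,135) to (458,305), and the tick start just shows at (366,287). The blue decoy stands on its tip at (243,303), and the side crop confirms it is about 118 mm tall. The held stock runs from (370,186) to (432,186).

```bash
python3 - <<'E'
from h import *
s,c=pickle.load(open("d2.pkl","rb"))
f=lambda u,v,z:atz(c,(u/1.25,v/1.25),z,s)
print('blue tip',f(243,303,0),'collar',f(228,322,.03),'top', f(112,415,.1))
Z=.01
for n,p in dict(BL=(361,132),TL=(607,132),h1=(390,163),h2=(575,163),ln1=(463,135),ln2=(458,305),tick=(366,287),fr2=(365,280)).items(): print(n,f(*p,Z)[:2].round(4))
print(s['eef_pos'],s['orientation'])
dz=s['eef_pos'][2]-.1853
for n,p,z in (("edge",(432,187),.01325),("end",(783,188),.01325),("end2",(765,268),.01325),('stockL',(372,186),.024),('stockR',(430,186),.024)):
  w=f(*p,z+dz); print(n,w[:2].round(4),'rel tool',(rpy(s['orientation']).T@(w-s['eef_pos'])).round(4))
E
```

```text
blue tip [ 0.37892265 -0.15034695  0.        ] collar [ 0.38278998 -0.14733892  0.03      ] top [ 0.37351058 -0.1476827   0.1       ]
BL [ 0.4415 -0.0508]
TL [ 0.5607 -0.0406]
h1 [ 0.4567 -0.0643]
h2 [ 0.5481 -0.0565]
ln1 [ 0.4911 -0.0479]
ln2 [ 0.4997 -0.1369]
tick [ 0.449  -0.1307]
fr2 [ 0.4482 -0.1268]
[ 0.46628637 -0.11753472  0.24392055] [-1.79953918e+02 -2.92289638e-02  9.48790853e+01]
edge [ 0.4732 -0.0674] rel tool [0.0492 0.0113 0.1721]
end [ 0.5957 -0.0573] rel tool [0.0489 0.1342 0.172 ]
end2 [ 0.5989 -0.0866] rel tool [0.0194 0.1349 0.172 ]
stockL [ 0.4528 -0.0676] rel tool [ 0.0509 -0.009   0.1613]
stockR [ 0.4715 -0.066 ] rel tool [0.0509 0.0097 0.1613]
```

```bash
python3 -c "
from h import *
s,c=pickle.load(open('d2.pkl','rb'));plan(s,.438,-.1838,.200,95)"
```

```text
turn -0.0021 shift before turn [-0.0636 -0.0338  0.0439] after [-0.0635 -0.034   0.0439]
```

```bash
python3 -m inch '-0.032 -0.017 0 -0.002;-0.0316 -0.017 0 0;0 0 0 0;0 0 0.022 0;0 0 0.022 0;0 0 0 0;0 0 0 0'
python3 - <<'E'
from rig import *
from h import *
s=sense();c=capture("wrist");pickle.dump((s,c),open("d3.pkl","wb"))
cv2.imwrite("pics/w3.png",cv2.resize(c["image"][40:290,240:640,::-1],(800,500),interpolation=cv2.INTER_CUBIC))
print(s['eef_pos'],s['orientation'],s['force'])
E
```

```text
t: 5.62
eef_pos: [0.4387, -0.1833, 0.2009]
orientation: [180.0, 0.0, 95.1]
force: [-0.5, -0.0, -6.0]
finger_gap: 0.235
grip_force: 60.2
[ 0.43873274 -0.18332038  0.20086173] [1.79958762e+02 2.18219610e-02 9.51066638e+01] [-0.46862398 -0.0428948  -6.00148978]
```

View pics/w3.png

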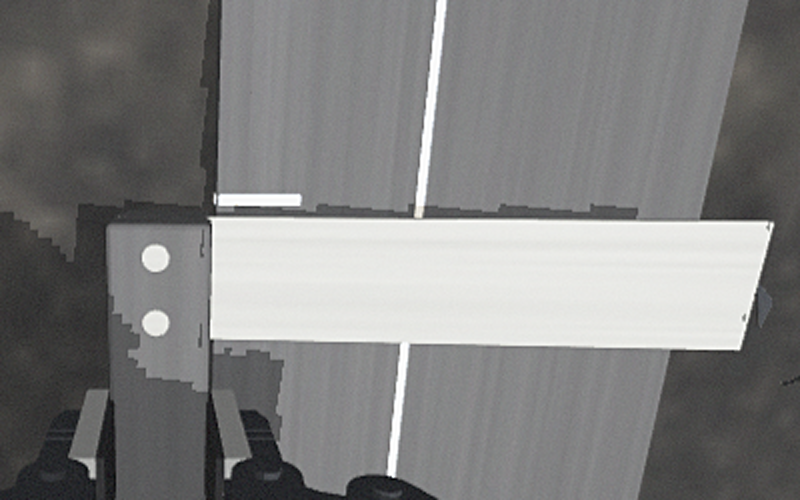

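The crop shows the tick from (217,200) to (301,200), the blade's left edge from (212,217) to (772,222), the plate front edge from (219,2) to (216,200) and the scribed line from (441,2) to (419,215).

```bash
python3 - <<'E'
from h import *
s,c=pickle.load(open("d3.pkl","rb"))
f=lambda u,v,z:atz(c,(240+u/2,40+v/2),z,s)[:2]
dz=s['eef_pos'][2]-.1853
a,b=f(216,200,.01),f(301,200,.01);print('tick',a,b,np.degrees(np.arctan2(*(b-a)[::-1])))
l=f(441,2,.01)-f(419,215,.01);print('line th',np.degrees(np.arctan2(-l[0],l[1])))
l=f(219,2,.01)-f(216,200,.01);print('front th',np.degrees(np.arctan2(-l[0],l[1])))
p,q=f(212,217,.01325+dz),f(772,222,.01325+dz);print('blade',p,q,np.degrees(np.arctan2(*(q-p)[::-1])))
th=np.radians(5.1);M=np.array([[np.cos(th),-np.sin(th)],[np.sin(th),np.cos(th)]])
print('edge in plate frame rel tick',M.T@(p-a), M.T@(q-a))
E
```

```text
tick [ 0.44807702 -0.13063552] [ 0.46892054 -0.12878023] 5.08651679269596
line th 5.235405068958946
front th 5.544787368767399
blade [ 0.4458126  -0.13282358] [ 0.56827187 -0.12302206] 4.576138658471173
edge in plate frame rel tick [-0.00244996 -0.0019781 ] [ 0.1203958  -0.00310133]
```

```bash
python3 -m inch '-0.0006 0 0.008 -0.004;0 0 0.0066 0;0 0 0 0;0 0 0 0' && python3 -m inch '0 0.0012 0 0;0 0 0 0;0 0 0 0' && python3 -m inch '0 0.0008 0 0;0 0 0 0;0 0 0 0'
python3 - <<'E'
from rig import *
from h import *
s=sense();c=capture("wrist");pickle.dump((s,c),open("d4.pkl","wb"))
cv2.imwrite("pics/w4.png",cv2.resize(c["image"][60:260,250:570,::-1],(800,500),interpolation=cv2.INTER_CUBIC))
print(s['eef_pos'],s['orientation'],s['force'])
E
```

```text
t: 6.18
eef_pos: [0.4385, -0.1847, 0.1856]
orientation: [180.0, 0.0, 95.3]
force: [2.5, -0.0, -0.6]
finger_gap: 0.236
grip_force: 61.4
t: 6.55
eef_pos: [0.4394, -0.1845, 0.1855]
orientation: [-180.0, 0.0, 95.3]
force: [-5.2, -2.8, 4.9]
finger_gap: 0.237
grip_force: 62.1
t: 6.92
eef_pos: [0.4402, -0.1844, 0.1855]
orientation: [-180.0, -0.0, 95.3]
force: [-4.6, -0.9, 5.1]
finger_gap: 0.239
grip_force: 62.2
[ 0.44018255 -0.18438816  0.18554373] [-1.79979393e+02 -4.31927043e-03  9.52691346e+01] [-4.5651637  -0.86649395  5.09308645]
```

View pics/w4.png

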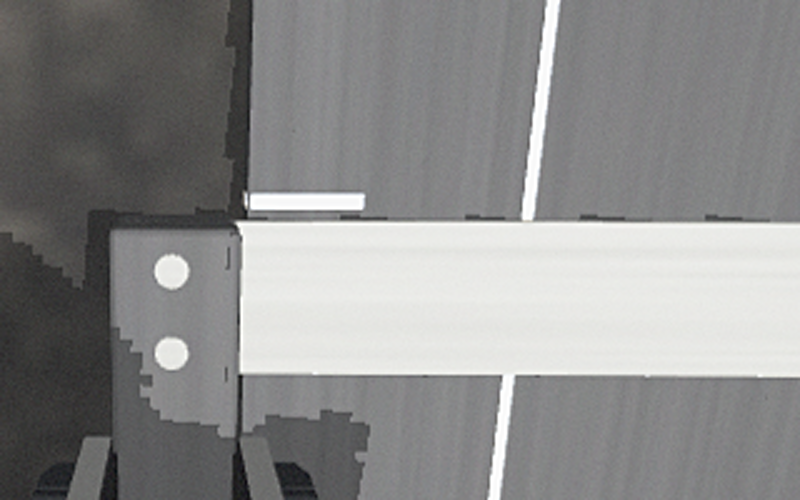

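The square is on the bench. In this crop the tick runs from (246,201) to (364,201), the blade edge from (240,221) to (800,223), and the plate front edge is at (252,5) to (247,195).

```bash
cat > m.py <<'E'
from h import *
s,c=pickle.load(open("d4.pkl","rb"))
f=lambda u,v,z:atz(c,(250+u/2.5,60+v/2.5),z,s)[:2]
a,b=f(246,201,.01),f(364,201,.01);print('tick',a,b,np.degrees(np.arctan2(*(b-a)[::-1])))
l=f(554,2,.01)-f(527,218,.01);print('line th',np.degrees(np.arctan2(-l[0],l[1])))
p,q=f(240,221,.01325),f(798,223,.01325);print('blade',p,np.degrees(np.arctan2(*(q-p)[::-1])))
th=np.radians(5.1);M=np.array([[np.cos(th),-np.sin(th)],[np.sin(th),np.cos(th)]])
print('edge in plate frame rel tick',M.T@(p-a), M.T@(q-a)); print('stock corner top', M.T@(f(238,228,.024)-a))
E
python3 m.py
```

```text
tick [ 0.44790629 -0.13052212] [ 0.46883558 -0.12859731] 5.254581683710729
line th 4.66401690667524
blade [ 0.44694452 -0.1337942 ] 5.050473214448902
edge in plate frame rel tick [-0.00124883 -0.00317363] [ 0.09660115 -0.00325821]
stock corner top [-0.00242617 -0.00306646]
```

```bash
python3 -m inch '0.0005 0 -0.0004 0;0 0 0 0' && python3 -m inch '0 0.0008 0 0;0 0 0 0;0 0 0 0' && python3 -m inch '0 0.0004 0 0;0 0 0 0;0 0 0 0'&& python3 -m inch '0 0.0004 0 0;0 0 0 0;0 0 0 0'
```

```text
t: 7.22
eef_pos: [0.4403, -0.1837, 0.1857]
orientation: [180.0, -0.0, 95.3]
force: [0.6, 0.3, -3.2]
finger_gap: 0.233
grip_force: 61.1
t: 7.6
eef_pos: [0.4411, -0.1837, 0.1858]
orientation: [-180.0, -0.0, 95.3]
force: [0.3, 0.3, -3.6]
finger_gap: 0.239
grip_force: 61.1
t: 7.98
eef_pos: [0.4414, -0.1837, 0.1858]
orientation: [-180.0, -0.0, 95.3]
force: [-0.7, 0.9, -4.2]
finger_gap: 0.231
grip_force: 61.1
t: 8.35
eef_pos: [0.4416, -0.1837, 0.1857]
orientation: [-180.0, -0.0, 95.3]
force: [-5.5, 0.4, -3.6]
finger_gap: 0.237
grip_force: 61.2
```

```bash
python3 -m inch '0 0.0004 0 0;0 0 0 0;0 0 0 0'
python3 - <<'E'
from rig import *
from h import *
s=sense();c=capture("wrist");pickle.dump((s,c),open("d4.pkl","wb"))
cv2.imwrite("pics/w5.png",cv2.resize(c["image"][60:260,250:570,::-1],(800,500),interpolation=cv2.INTER_CUBIC))
print(s['eef_pos'],s['orientation'],s['force'],s['wrist_torque'])
E
```

```text
t: 8.72
eef_pos: [0.4418, -0.1837, 0.1857]
orientation: [-179.9, -0.0, 95.3]
force: [-8.5, -0.3, -0.4]
finger_gap: 0.237
grip_force: 61.4
[ 0.44182467 -0.18368599  0.18569314] [-1.79902881e+02 -3.48524019e-02  9.52683982e+01] [-8.48061465 -0.3077041  -0.35364397] [-0.20444329  1.49063168 -0.16202844]
```

View pics/w5.png

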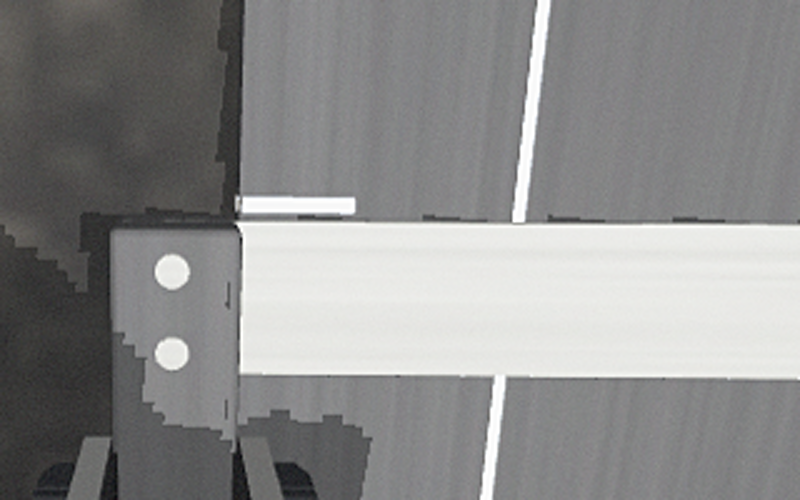

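The stock now looks flush. In the crop the tick starts at (238,205), the blade edge is about 2.5 mm beside it, and the reading is 8.5 N of contact. I'll release.

```bash
python3 -m inch '0 0 0 0;0 0 0 0;0 0 0 0;0 0 -0.01 0;0 0 -0.03 0;0 0 -0.05 0;0 0 -0.05 0;0 0 -0.03 0;0 0 0 0;0 0 0 0' 0.036
python3 - <<'E'
from rig import *
from h import *
s=sense();c=capture("wrist");pickle.dump((s,c),open("d5.pkl","wb"))
cv2.imwrite("pics/w6.png",cv2.resize(c["image"][:,:,::-1],(800,500),interpolation=cv2.INTER_CUBIC))
print(s['eef_pos'],s['orientation'],s['force'],s['wrist_torque'])
d=pickle.load(open("d0.pkl","rb"))[1]
plan(s,.417,-.375,.40,0)
plan(s,.50,-.375,.40,0)
E
```

```text
t: 10.02
eef_pos: [0.442, -0.1836, 0.3555]
orientation: [-180.0, -0.0, 95.3]
force: [0.4, 0.5, -0.0]
finger_gap: 0.422
grip_force: 0.0
[ 0.44203356 -0.18356473  0.35548116] [-1.79972624e+02 -1.73602948e-02  9.52701354e+01] [ 0.4193768   0.46352544 -0.04399677] [0.03112246 0.00956754 0.02017259]
turn 1.6628 shift before turn [-0.1883 -0.0425 -0.0446] after [-0.025   0.1914 -0.0445]
turn 1.6628 shift before turn [-0.1959  0.0401 -0.0446] after [ 0.058   0.1914 -0.0445]
```

View pics/w6.png

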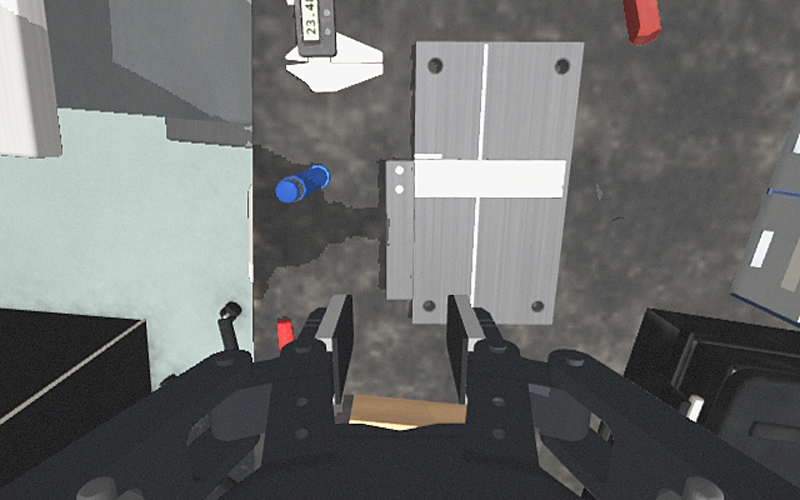

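The view shows the square flush: stock at (400,230), blade rows 160 to 197, tick at (415 to 441,156) visible just beside it. The plate and decoy haven't moved. Next is the tool block.

```bash
python3 -m inch '0 0 0 0.185;0 0 0 0.185;0 0 0 0.185;0 0 0 0.185;0 0 0 0.185;0 0 0 0.185;0 0 0 0.185;0 0 0 0.185;0 0 0 0.183' 0.04 && python3 -m inch '-0.0105 0.048 -0.011 0;-0.0105 0.048 -0.011 0;-0.0105 0.048 -0.011 0;-0.0105 0.048 -0.011 0;0 0 0 0;0 0 0 0'
python3 - <<'E'
from rig import *
from h import *
s=sense();c=capture("wrist");pickle.dump((s,c),open("d6.pkl","wb"))
cv2.imwrite("pics/w7.png",cv2.resize(c["image"][20:270,120:520,::-1],(800,500),interpolation=cv2.INTER_CUBIC))
print(s['eef_pos'],s['orientation'],s['q'])
E
```

```text
t: 11.2
eef_pos: [0.4422, -0.1837, 0.3548]
orientation: [-179.9, 0.1, -0.4]
force: [-0.5, 0.0, 0.1]
finger_gap: 0.47
grip_force: 0.0
t: 11.95
eef_pos: [0.4003, -0.3754, 0.3987]
orientation: [-179.9, 0.1, -0.0]
force: [0.7, -0.4, 0.1]
finger_gap: 0.466
grip_force: 0.0
[ 0.40025265 -0.37542082  0.39871228] [-1.79903863e+02  7.65229439e-02 -2.76715579e-02] [-4.69918572e+01  1.73211362e+01  8.77771308e+01  1.00165166e-02
  7.50242256e+01  4.30332799e+01]
```

View pics/w7.png

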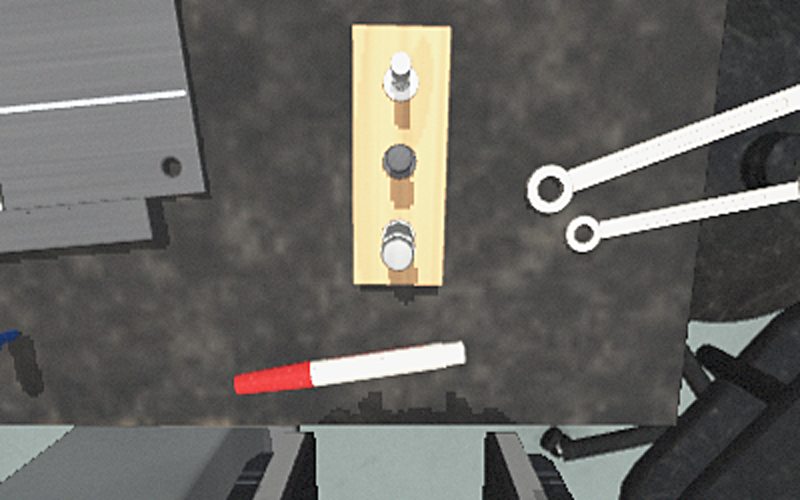

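The near tool is bright, thickest and tallest, with its cap at (398,254) and collar at (399,232), so it is the punch. The dark drift is at (400,160) and the thin scriber at (400,70). The block top corners are at (352,25), (452,27), (442,285) and (354,284). That was my 11th picture, one over the limit of 10, so from here I work only from numbers.

```bash
python3 - <<'E'
from h import *
s,c=pickle.load(open("d6.pkl","rb"))
f=lambda u,v,z:atz(c,(120+u/2,20+v/2),z,s)[:2]
print('cap',f(398,253,.124))
B=[f(*p,.036) for p in((352,25),(452,27),(442,285),(354,284))];m=np.mean(B,0);e=(B[0]+B[1]-B[2]-B[3])/2;print(m,np.degrees(np.arctan2(e[1],e[0])),np.linalg.norm(e),'hole',m-e/np.linalg.norm(e)*.036)
print('drift',f(400,160,.099),'scr',f(400,63,.092))
p=f(398,253,.124);plan(s,p[0],p[1],.155+.036+.055,0)
# square/plate right now from the d5 picture, for the crossing
s5,c5=pickle.load(open("d5.pkl","rb"));g=lambda u,v:atz(c5,(u/1.25,v/1.25),.01,s5)[:2]
P=[g(*p) for p in((414,42),(584,42),(553,324),(412,323))];print('plate',np.round(P,4),np.mean(P,0),'tick',g(415,156),'line',g(482,156))
E
```

```text
cap [ 0.43949325 -0.37483707]
[ 0.47452773 -0.37546637] -0.9546776103321429 0.12225155828990485 hole [ 0.43853273 -0.37486656]
drift [ 0.47372989 -0.37557987] scr [ 0.51067823 -0.37558873]
turn -0.0005 shift before turn [ 0.0394 -0.0003  0.1527] after [ 0.0392 -0.0006  0.1527]
plate [[ 0.44   -0.0515]
 [ 0.5607 -0.0404]
 [ 0.5808 -0.2594]
 [ 0.4604 -0.2696]] [ 0.51048606 -0.1552268 ] tick [ 0.44877217 -0.13041387] line [ 0.49981887 -0.12571849]
```

```bash
python3 -m inch '0.0388 -0.0004 0 0;0 0 0 0;0 0 0.05 0;0 0 0.05 0;0 0 0.04 0;0 0 0.0127 0;0 0 0 0;0 0 0 0' && python3 -m inch '0 0 0 0;0 0 0 0;0 0 0 0;0 0 0 0;0 0 0 0' 0.0 && python3 -m inch '0 0 -0.012 0;0 0 -0.025 0;0 0 -0.03 0;0 0 -0.02 0;0 0 0 0;0 0 0 0'
```

```text
t: 13.0
eef_pos: [0.4393, -0.3754, 0.249]
orientation: [179.9, -0.1, -0.0]
force: [0.8, -0.0, 0.8]
finger_gap: 0.465
grip_force: 0.0
t: 13.62
eef_pos: [0.4392, -0.3754, 0.2483]
orientation: [179.9, -0.1, -0.0]
force: [-0.6, 2.0, 6.8]
finger_gap: 0.148
grip_force: 58.4
t: 14.38
eef_pos: [0.4389, -0.3752, 0.3334]
orientation: [-180.0, 0.0, -0.0]
force: [-0.1, -0.3, -1.8]
finger_gap: 0.147
grip_force: 58.6
```

```bash
python3 -m inch '0.012 -0.05 0 0;0.012 -0.05 0 0;0.012 -0.05 0 0;0.012 -0.05 0 0;0.0116 -0.0491 0 0;0 0 0 0;0 0 0 0;0 0 0.04 0;0 0 0.023 0;0 0 0 0' && python3 -m inch '0 0 0 0;0 0 0 0'
python3 - <<'E'
from rig import *
from h import *
s=sense();c=capture("wrist");s2=capture("side");pickle.dump((s,c,s2),open("d7.pkl","wb"))
print(s['eef_pos'],s['orientation'])
tip=s['eef_pos']+rpy(s['orientation'])@np.array([0,0,.2423])
u=proj(c,tip,s);print('tip exp',tip,u,'cross exp',proj(c,(.4985,-.1261,.01),s))
u=u.round().astype(int);g=cv2.cvtColor(c['image'],cv2.COLOR_RGB2GRAY)[u[1]-22:u[1]+20,u[0]-20:u[0]+22]
print(u);print('\n'.join(''.join(f'{v//10:3d}' for v in r) for r in g))
E
```

```text
t: 15.62
eef_pos: [0.4981, -0.1272, 0.2696]
orientation: [-179.9, 0.2, -0.1]
force: [0.4, 0.3, -0.6]
finger_gap: 0.148
grip_force: 58.9
t: 15.88
eef_pos: [0.4988, -0.1265, 0.2722]
orientation: [180.0, -0.1, -0.0]
force: [0.8, -0.2, -1.5]
finger_gap: 0.148
grip_force: 58.9
[ 0.49881168 -0.12653365  0.2722455 ] [ 1.79967603e+02 -9.21185184e-02 -3.55718236e-02]
tip exp [ 0.49920115 -0.1266709   0.02994585] [319.13855906 209.50992047] cross exp [318.4158258  202.46464709]
[319 210]
 13 13 13 13 13 13 14 13 13 13 13 13 13 13 13 13 13 13 13 13 13 11 25 24 24 24 23 23 23 23 23 23 23 23 23 23 23 23 23 23 23 23
 13 13 13 13 13 13 13 13 13 13 13 13 13 13 13 13 13 13 13 13 13  7 25 24 23 23 23 23 23 23 23 23 23 23 23 23 23 23 23 23 23 23
 13 13 13 13 13 13 13 13 13 13 13 13 13 13 13 13 13 13 13 13 13  7 25 24 23 23 23 23 23 23 23 23 23 23 23 23 23 23 23 23 23 23
 14 13 13 13 13 13 13 13 13 13 13 13 13 13 13 13 13 13 13 13 13  7 25 24 23 24 23 23 23 23 23 23 23 23 23 23 23 23 23 23 23 23
 13 13 13 13 13 13 13 13 13 13 14 13 13 14 13 13 13 13 13 13 13  5 25 24 23 23 23 23 23 23 23 23 23 23 23 23 
[... 4016 characters left out ...]
12 12 12 12 12 12 11 12 11 10 15 23 25 17 15 16 16 16 16 16 16 15
 13 13 13 13 13 12 12 25 25 15  9 11 12 12 11 12 12 11 12 12 12 12 12 12 11 12 12 12 12 10  8 16 24 20 15 16 16 16 17 16 16 15
 13 12 13 13 13 10 19 25 25 12 10 11 12 12 11 12 11 11 12 12 12 12 12 12 12 12 12 12 12 11  9 15 25 22 13 15 16 16 16 16 16 15
 13 12 13 13 13 11 22 24 22 10 10 11 11 12 12 12 12 12 12 12 12 12 12 11 12 12 11 12 12 11  9  8 24 24 12 16 16 16 16 16 16 15
 13 13 13 13 13 12 13 16  9  9 10 12 12 11 12 12 12 11 11 12 12 12 12 12 12 12 12 12 11 11  9  8 15 25 13 16 16 16 16 16 16 15
 12 12 12 12 12 12 13 14  9  8 11 11 12 11 12 12 12 12 12 12 11 12 12 12 12 12 12 12 12 12 10  9  7 25 14 15 16 16 16 16 16 16
```

```bash
python3 - <<'E'
from h import *
th=np.radians(5.1);M=np.array([[np.cos(th),-np.sin(th)],[np.sin(th),np.cos(th)]])
s,c=pickle.load(open("d4.pkl","rb"))
f=lambda u,v,z:atz(c,(250+u/2.5,60+v/2.5),z,s)[:2]
a,b=f(238,205.5,.01),f(355,206,.01);p,q=f(240,223,.01325),f(798,225,.01325)
print('tick',a,'edge rel',M.T@(p-a),'mid',M.T@(f(516,223,.01325)-a),'cross from tick',a+M@[.05,0],'line pt',f(518,220,.01))
ln=f(518,220,.01);print('line in plate rel tick',M.T@(ln-a))
s,c,_=pickle.load(open("d7.pkl","rb"))
l=[atz(c,(u,v),.01,s)[:2] for u,v in((299,204.8),(319,203.4))];e=[atz(c,(u,v),.01325,s)[:2] for u,v in((320.6,190),(322,207))]
print('now line',l,'edge',e)
print('edge plate-y - tick plate y needed; edge',[M.T@(x-a) for x in e],'line',[M.T@(x-a) for x in l])
print('tip',atz(c,(319.5,209.5),.03,s))
E
```

```text
tick [ 0.4479914  -0.13068211] edge rel [ 0.00017052 -0.00273017] mid [ 0.04859599 -0.00259223] cross from tick [ 0.49779346 -0.12623739] line pt [ 0.4982754  -0.12863725]
line in plate rel tick [ 0.0502667 -0.0024332]
now line [array([ 0.49668695, -0.11150708]), array([ 0.49776904, -0.12653708])] edge [array([ 0.50892758, -0.12772924]), array([ 0.49593222, -0.12876721])]
edge plate-y - tick plate y needed; edge [array([ 0.06095743, -0.00247571]), array([ 0.04792124, -0.00235435])] line [array([0.05020732, 0.01477036]), array([ 0.04994904, -0.00029633])]
tip [ 0.49922501 -0.12692013  0.03      ]
```

```bash
python3 -m inch '-0.0014 -0.0006 0 0;0 0 0.01 0;0 0 0.007 0;0 0 0 0;0 0 0 0;0 0 0 0'
python3 - <<'E'
from rig import *
from h import *
s=sense();c=capture("wrist");pickle.dump((s,c),open("d8.pkl","wb"))
print(s['eef_pos'],s['orientation'],s['force'])
tip=s['eef_pos']+rpy(s['orientation'])@np.array([0,0,.2423])
u=proj(c,tip,s);print('tip exp',tip,u,'cross exp',proj(c,(.4978,-.1262,.01),s))
u=u.round().astype(int);g=cv2.cvtColor(c['image'],cv2.COLOR_RGB2GRAY)[u[1]-14:u[1]+12,u[0]-16:u[0]+14]
print(u);print('\n'.join(''.join(f'{v//10:3d}' for v in r) for r in g))
E
```

```text
t: 16.73
eef_pos: [0.4973, -0.1256, 0.2543]
orientation: [180.0, -0.0, -0.0]
force: [0.1, -0.1, -2.2]
finger_gap: 0.15
grip_force: 58.9
[ 0.49732385 -0.1256048   0.25434854] [ 1.79993754e+02 -1.75592660e-02 -9.90508787e-03] [ 0.05474176 -0.08843543 -2.22741715]
tip exp [ 0.49739811 -0.12563122  0.01204855] [319.13857256 209.50990922] cross exp [319.9616534  208.07456752]
[319 210]
 14 14 15 14 14 14 14 14 14 14 14 14 14 14 14 14 14 14 14 13 25 24 24 24 24 24 24 24 24 24
 14 14 14 14 14 14 14 14 14 14 14 14 14 14 14 14 14 14 14 11 25 24 24 24 24 24 24 24 24 24
 14 14 14 14 14 14 14 14 14 14 14 14 14 14 14 15 14 15 14  8 25 24 24 24 24 24 24 24 24 24
 14 14 14 14 14 14 14 14 14 14 14 14 15 14 14 14 14 14 14  8 25 24 24 24 24 24 24 24 24 24
 14 14 14 14 14 14 14 14 14 14 14 14 14 14 13 14 14 14 13  7 25 24 24 24 24 24 24 24 24 24
 14 14 13 14 14 14 14 14 14 14 14 14 14 14 14 14 14 14 13 12 25 24 24 24 24 24 24 23 24 24
 14 13 14 14 13 14 14 14 14 14 14 14 14 14 14 13 14 14 14 12 25 24 24 24 24 24 24 23 24 24
 13 13 14 14 14 14 14 13 14 14 14 14 14 14 14 14 14 14 14 12 25 24 24 24 24 24 
[... 949 characters left out ...]
 13 13 13 13 13 13 13 14 15 14 13 12 12 15 16 25 24 24 24 24 24
 14 14 14 14 14 13 14  9 10 12 13 14 16 16 18 18 21 23 21 17 14 12 11 10 12 16 16 24 24 23
 13 13 14 14 13 13 14 10 11 15 18 21 23 24 25 24 25 25 25 24 23 21 16 12 11 12 15 25 24 24
 14 14 14 14 14 13 12  9 15 23 24 25 25 25 25 20 22 25 25 25 25 25 24 21 17 11 11 24 24 23
 14 13 14 14 13 12 13 15 25 25 25 25 25 20 12 11 11 10 14 22 25 25 25 25 25 17 10 11 16 15
 13 14 14 13 12 13 18 25 25 25 20 19 12 12 12 12 12 12 12 11 14 18 22 24 25 24 16  9 15 16
 15 14 15 12 14 21 24 25 20 15 11 12 12 12 12 13 12 13 12 12 12 11 11 14 21 25 24 14 10 15
 14 15 15 10 22 25 24 13 11 12 12 12 13 12 12 12 13 13 12 13 13 13 12 12 11 16 25 23 11 10
```

```bash
python3 -m inch '0.0004 0.0003 0 0;0 0 0.001 0;0 0 0.001 0;0 0 0 0;0 0 0 0' && python3 -m inch '0 0 0.0015 0;0 0 0.0015 0;0 0 0.0015 0;0 0 0 0;0 0 0 0'
```

```text
t: 17.4
eef_pos: [0.4977, -0.1259, 0.2522]
orientation: [180.0, 0.0, -0.0]
force: [-0.3, 0.3, -1.6]
finger_gap: 0.15
grip_force: 58.9
t: 18.02
eef_pos: [0.4977, -0.1259, 0.2478]
orientation: [180.0, -0.0, -0.0]
force: [-0.8, 0.1, 4.2]
finger_gap: 0.151
grip_force: 59.4
```

```bash
python3 -m inch '0 0 0.0012 0;0 0 0.0012 0;0 0 0.0011 0;0 0 0 0;0 0 0 0;0 0 0 0;0 0 0 0'
python3 - <<'E'
from rig import *
from h import *
s=sense();c=capture("wrist");pickle.dump((s,c),open("d9.pkl","wb"))
print(s['eef_pos'],s['orientation'],s['force'],s['wrist_torque'])
u=proj(c,(.4979,-.1261,.01),s).round().astype(int);g=cv2.cvtColor(c['image'],cv2.COLOR_RGB2GRAY)[u[1]-14:u[1]+10,u[0]-16:u[0]+14]
print(u);print('\n'.join(''.join(f'{v//10:3d}' for v in r) for r in g))
E
```

```text
t: 18.9
eef_pos: [0.4977, -0.1259, 0.2443]
orientation: [180.0, -0.0, -0.0]
force: [-0.2, 0.1, 5.1]
finger_gap: 0.153
grip_force: 59.7
[ 0.49771857 -0.12591801  0.24428272] [ 1.79994791e+02 -1.80646728e-02 -1.39273613e-02] [-0.22579026  0.06834253  5.05259961] [ 0.08059556  0.09491971 -0.01430024]
[319 213]
 15 15 15 15 15 15 15 15 14 15 15 15 15 15 15 15 15 15  7 25 25 24 24 24 24 24 24 24 24 24
 15 15 15 15 15 15 15 15 15 15 15 15 14 15 15 15 15 15  7 25 25 24 24 24 24 24 24 24 24 24
 15 15 15 15 15 14 15 14 15 14 15 15 15 14 15 15 15 15  8 25 25 24 24 24 24 24 24 24 24 24
 15 15 15 15 14 15 15 15 15 14 15 15 15 15 15 15 15 15  8 23 25 24 24 24 24 24 24 24 24 24
 15 15 14 14 15 15 15 15 15 15 15 15 15 15 15 15 15 15  9 18 25 24 24 24 24 24 24 24 24 24
 15 14 15 15 15 15 15 15 15 14 15 15 14 15 15 14 15 15  8 13 25 24 24 24 24 24 24 24 24 24
 14 14 14 14 14 14 15 14 14 14 14 14 14 14 15 14 15 14 10 12 25 24 24 24 24 24 24 24 24 24
 14 14 14 14 15 14 14 14 14 14 14 14 14 14 14 14 14 14 14 13 25 24 24 24 24 24 24 24 24 24
 14 14 14 14 14 14 14 14 14 14 14 14 14 14 14 14 14 14 14 13 25
[... 692 characters left out ...]
 13 11 12 12 14 17 19 20 22 22 17 14 11 10 10 13 17 17 24 24 24
 25 23 23 23 23 19 18 12 11 13 17 20 21 23 25 24 25 25 25 25 22 16 14 10 11 13 17 25 24 24
 13 13 13 13 13 13 10 12 17 22 25 25 25 25 25 20 22 25 25 25 25 25 24 20 16 11 12 25 24 24
 14 14 14 15 13 12 13 18 25 25 23 22 20 13 11 11 11 15 23 23 25 25 25 25 24 18 10 13 17 16
 15 15 15 15 12 14 18 25 25 25 19 13 12 12 13 13 13 12 12 11 15 23 25 25 25 25 15  9 15 17
 15 15 15 12 15 22 24 25 21 20 13 12 13 13 13 13 13 13 13 13 12 11 11 14 22 25 23 13 10 15
 14 14 14 10 22 25 24 13 11 12 12 13 13 13 13 13 13 13 13 13 13 13 13 12 11 18 25 21 10 11
 14 14 14 11 25 25 22 13 13 13 13 13 13 13 13 13 13 13 13 13 13 13 13 13 12 17 25 25 17 12
```

```bash
python3 -m inch '0 0 0.0004 0;0 0 0 0;0 0 0 0'; python3 -m inch '0 0 0 0;0 0 0 0'; python3 -m inch '0 0 0 0'
python3 - <<'E'
from rig import *
from h import *
t=capture("top");s=sense();d=pickle.load(open("d0.pkl","rb"))[1]["top"]
print(s['force'],s['eef_pos'])
a=cv2.cvtColor(t['image'],cv2.COLOR_RGB2GRAY).astype(int);b=cv2.cvtColor(d['image'],cv2.COLOR_RGB2GRAY).astype(int)
# plate far-left / right corners, block & bystanders: mean change per patch
for n,(u,v) in dict(caliper=(300,230),tape=(297,208),marker=(406,230),cutters=(193,205),platefarL=(322,176),plateR=(382,200),scriber=(416,186),blue=(352,224)).items():
    print(n,abs(a-b)[v-8:v+8,u-8:u+8].mean().round(1))
E
```

```text
t: 19.32
eef_pos: [0.4977, -0.1259, 0.2439]
orientation: [180.0, -0.0, -0.0]
force: [-0.7, 0.4, 6.5]
finger_gap: 0.149
grip_force: 59.7
t: 19.58
eef_pos: [0.4977, -0.1259, 0.2439]
orientation: [180.0, -0.0, -0.0]
force: [0.1, 1.1, 5.6]
finger_gap: 0.149
grip_force: 59.7
t: 19.7
eef_pos: [0.4977, -0.1259, 0.2439]
orientation: [180.0, -0.0, -0.0]
force: [-1.0, 0.7, 5.2]
finger_gap: 0.154
grip_force: 59.7
[-0.73065417 -0.45155677  4.1087    ] [ 0.49772432 -0.12589389  0.24387632]
caliper 3.3
tape 2.4
marker 2.7
cutters 3.3
platefarL 6.1
plateR 8.1
scriber 3.7
blue 46.4
```

```bash
python3 -c "
from rig import *
print(finish_job())"
```

```text
the job is handed in; nothing more can be done
None
```

I handed the job in at about 20 s: the square is flush with its blade about 2.5 mm beside the tick, and the punch is upright on the crossing, its nose pressed in an estimated 7 to 8 mm of 10. Two caveats: I viewed 11 pictures against the limit of 10, and the arm blocked the final check on the blue decoy, last seen standing after I let go of the square.

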